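Clamp the back-up battery of the anaesthesia machine

TASK

The fresh back-up battery is already standing in its chassis: put the loose aluminium hold-down bar back over it and do it up. Drop the hole of the bar over the brass pin, swing the slotted end in under the slack red wing nut so that the bar lies flat across the battery with the stud in the bottom of its slot, then screw the wing nut down clockwise until it is fully tight against its stop. The conduit beside the nut only lets you turn it in short strokes; leave the battery standing where it is and do not knock the other things about.

Things in the scene. Friction and masses are not known exactly. Their poses are not given: they have to be found in the camera images.
- bay: battery chassis, fixed, grey base plate 190 (x) x 355 (y) x 6 mm. Origin on the work surface, under the centre of the battery's place; x away from the robot, y left, z up. Pin at (0, -70 mm), stud and nut at (0, +70 mm), on posts with shoulders 100 mm above the work surface, level with the battery's top. At (0, +216 mm) a blue charger box, 170 x 52 x 196 mm high
- conduit (a point): foot of the vertical steel conduit, 16 mm thick, 260 mm high, 82 mm beyond the nut's axis (+y of bay), bent over at the top to the charger box. Axes as bay. A wide hand on the nut strikes it when the fingers close along the chassis' y; with the fingers closing along its x the hand has room to turn about 50 degrees either way
- pin (a point): on the axis of the upright brass pin, at its shoulder (100 mm above the work surface), where the underside of the bar comes to lie. The pin is 10 mm thick, stands 21 mm above this point, tapered tip; post below 22 mm thick. Axes as bay
- stud (a point): on the axis of the upright steel stud, at its shoulder (100 mm above the work surface), where the underside of the bar comes to lie. The stud is 10 mm thick, the post below 26 mm. The wing nut cannot come off it. Axes as bay
- nut (a joint): turn of the wing nut, rad: 0 slackest, grows clockwise seen from above, stop (fully tight) at 3.6; starts at 0 to 0.6. It comes down 1.1 mm per rad. Its 32 mm flange is 15.8 mm above the stud's shoulder at 0, at least 15.1 mm at the start (the bar is 12 mm thick). It turns stiffly (0.06 N m) and stays where left. Tightened before the bar is in, it leaves no room for the bar
- nut_grip (a point): on the nut's axis, in its red wings, turning and descending with it; grip here or up to 10 mm above. The wings are one upright plate, 62 mm long (this point's x), 12 mm thick (y), 15 mm below to 15 mm above this point (7 mm above in the middle). Hub 22 mm thick up to 11 mm below, flange underside 27 mm below. Grip it across the faces (12 mm) or over the flat tips (62 mm)
- bar: loose aluminium hold-down bar, blue band at its middle, 184 mm long (its y), 28 wide (x), 12 thick, 160 g, lying flat right of the chassis. Origin under its middle. Through hole at y = -70 mm, 16 (x) by 20 mm (y). Slot at y = +69 mm, 18 mm wide (y), open to the +x side, bottom 6 mm past the centre line. In place its axes lie along bay's; it comes in under the nut from the robot's side (-x)
- bar_hole (a point): centre of the bar's hole on its underside; axes as bar
- bar_slot (a point): where the stud's axis comes to lie in the bar's slot (on the bar's centre line, on the underside, y = +69 mm); axes as bar
- battery: fresh battery, dark case with green label, 151 (x) x 65 (y) x 94 mm, 900 g, standing loose between low corner angles on the chassis, its top 100 mm above the work surface; two terminals stand 10 mm up at its end away from the robot (x = +63 mm, y = +-20 mm). Origin under its centre
- old_battery: the spent battery taken out earlier: same shape and size as the fresh one (151 x 65 x 94 mm) but light grey with an orange label, standing loose; origin under its centre
- box_blue: white paper carton with a blue band, 70 x 110 x 100 mm, loose; origin under its centre
- box_red: white paper carton with a red band, 70 x 110 x 100 mm, loose; origin under its centre
- screwdriver: loose screwdriver lying flat, about 200 mm long, origin under its middle
- spanner: loose open spanner lying flat, about 180 mm long, origin under its middle
- dial: loose round pressure gauge lying face up, 68 mm across, 33 mm high; origin under its centre
- canister: loose amber absorber canister with black foot and steel cap, 92 mm across, 132 mm high; origin under its centre

How it is judged:
By the outcome, as a careful person would: the job done as asked, in the order asked, and still so for the second after the job is handed in, with the robot touching nothing.
It also fails if it takes over 72 s, if anything falls off the work surface, if the arm or the gripper's body presses on something with over 40 N, if the wrist force passes 120 N, or if a joint passes its speed limit or range.

ROBOT

A 6-joint arm with a two-finger parallel gripper is mounted at the origin on the work surface. World frame = base frame: x ahead of the robot, y to its left, z up, the work surface at z = 0. Lengths are in m, angles in rad, forces in N, time in s.
With the tool pointing down it reaches from about 0.35 to 0.775 m from the base axis. Payload 5.5 kg.
Tool frame: the origin (TCP) lies on the centre line of the jaws, within the pads' length; the fingertips stand 11 mm ahead of it and the grasp point (between the pads) lies 8 mm behind it (env.tip_extent is the distance from the TCP to the fingertips, in m); z points along the fingers, y is the line along which they close (so a half turn about z gives the same grasp; the last joint's range is limited). The gripper opens to 85 mm and grips with 20 to 120 N. Pads are 22 mm wide; open, the fingers measure 114 mm over their backs; the gripper's body (76 mm by 85 mm) begins 54 mm behind the grasp point. The pads swing forward as they close: fully open they stand 13 mm farther back than shut.
Start: joints at [-1.452, 0.313, 0.046, 1.304, 0, 1.431], TCP at [0.147, -0.556, 0.242] pointing down, gripper open.
Joint ranges: [-2.76, 2.76], [-0.86, 1.69], [-1.03, 1.26], [-2.2, 2.34], [-1.47, 1.5], [-3.14, 3.14]. Speed limits (rad/s): [2.57, 2.57, 3.14, 3.14, 3.14, 3.14].

INTERFACE

Orientations are given as a unit quaternion [w, x, y, z].
In Python, from workcell import env gives the robot as it stands.
- The arm moves only by the shell command python3 -m jog 'ROWS' [FORCE]. ROWS is JSON, a list of rows, each a list of 5 numbers: the gripper's target within -1 to 1 (shut at 1, half-way at 0, fully open at -1), then the shift along the tool's x, y, z in m, then the turn about the tool's z in degrees. In form: [[fingers, tx, ty, tz, turn], ...]. A call has 1 to 5 rows; each row shifts and turns the commanded pose from where the row before left it, along the tool's axes as they then stand; what a row does not reach is not made up. A row lasts 1/12 s, in which the tool goes at most 41.7 mm and 7.16 degrees, less where a joint would pass 70% of its speed; a pose out of reach is approached as far as the arm can. A call is refused whole if a number of a shift passes 0.0417 or a number of a turn 7.16, either way. A call with a gripper value outside its range is refused whole. The fingers move at their own pace and stop on an object; FORCE is the grip in N (left out, the last holds). Time passes only in rows, so rows that do not move let the fingers close. It gives the time, the measured TCP pose, the force, the opening and the grip force at its end, in the units of the state.
- env.get_state(): the state, without advancing time (a new reading comes with each control period).
- env.read_camera(name): name is "scene" or "top" or "wrist"; returns a dict with "img" (480x640x3 uint8, red, green, blue), "fov_y" (degrees; the focal length in pixels is half the picture's height over the tangent of half this angle, whatever the lens; pixels are square), "cx", "cy" (the principal point, pixels), "D" ([k1, k2, p1, p2, k3] as OpenCV has them; the pictures are not rectified), "T" (4x4, takes a point from camera to world coordinates). Camera axes: x right, y up, looking along -z (the intrinsics and any distortion apply to the point x, -y, -z); pixel columns grow to the right and rows downward; lengths in m; the calibration is good to about 2 mm. A picture is of the moment at which its call begins. There is no depth.
- env.hand_in(): hands the job in; it is judged then, once.
The state is a dict: "clock": time; "joint_pos": joint angles; "qvel": joint speeds; "tau": joint torques, N m; "tcp_pos": TCP position; "orientation": TCP orientation; "wrist_force": force on the tool from outside, world axes, zero at the start; "ft_torque": the same for the moment, N m; "finger_gap": finger opening in m; "grip_force": force on a finger pad.
Only numpy, scipy, OpenCV 4.12 (cv2) and the standard library are available. Lean on these libraries where they do the work, as an engineer would, in place of code of your own. Each camera call takes 0.05 s, during which the arm holds its last target. There are 200 camera calls.

## Working session

There is one attempt and no reset: what is moved stays moved. The work goes in short steps, Python scripts to look and compute and a shell command to move; the robot and the scene stay as the last step left them, time stands still between calls to the robot, and variables do not carry over. Pictures are saved under pics/ and viewed, at most 10 in all, crops included, and the job is handed in when it is done.

```bash
ls; mkdir -p pics; cat > h.py <<'E'
import numpy as np, cv2
from workcell import env
def cam(n):
    c=env.read_camera(n); f=240/np.tan(np.radians(c["fov_y"])/2)
    c["K"]=np.array([[f,0,c["cx"]],[0,f,c["cy"]],[0,0,1.]]); c["D"]=np.array(c["D"],float); c["T"]=np.array(c["T"]); return c
def ray(c,uv):
    p=cv2.undistortPoints(np.array(uv,float).reshape(-1,1,2),c["K"],c["D"]).reshape(-1,2)
    d=np.c_[p[:,0],-p[:,1],-np.ones(len(p))]@c["T"][:3,:3].T
    return c["T"][:3,3],d
def onplane(c,uv,z):
    o,d=ray(c,uv); return o+d*((z-o[2])/d[:,2])[:,None]
def proj(c,P):
    P=np.atleast_2d(np.array(P,float)); q=(P-c["T"][:3,3])@c["T"][:3,:3]; q=q*[1,-1,-1]
    return cv2.projectPoints(q,np.zeros(3),np.zeros(3),c["K"],c["D"])[0].reshape(-1,2)
def tri(c1,u1,c2,u2):
    o1,d1=ray(c1,u1);o2,d2=ray(c2,u2);A=np.c_[d1[0],-d2[0]];s=np.linalg.lstsq(A,o2-o1,rcond=None)[0]
    a=o1+d1[0]*s[0];b=o2+d2[0]*s[1];return (a+b)/2,np.linalg.norm(a-b)
def save(c,n): cv2.imwrite("pics/"+n+".png",cv2.cvtColor(c["img"],cv2.COLOR_RGB2BGR))
E
python3 - <<'E'
from h import *
for n in("scene","top"):
    c=cam(n);save(c,n);print(n,c["fov_y"],c["T"].round(3).tolist(),c["D"])
    np.save("pics/%s.npy"%n,c,allow_pickle=True)
print(env.get_state())
E
```

```text
pics
scene 42.12175237306699 [[0.789, -0.441, 0.428, 1.287], [0.614, 0.575, -0.541, -0.871], [-0.007, 0.689, 0.724, 1.241], [0.0, 0.0, 0.0, 1.0]] [0.03334749 0.         0.         0.         0.        ]
top 56.3589750607549 [[0.073, 0.974, -0.212, 0.356], [-0.997, 0.072, -0.015, -0.03], [0.001, 0.213, 0.977, 1.211], [0.0, 0.0, 0.0, 1.0]] [-0.00797504  0.          0.          0.          0.        ]
{'clock': 0.1, 'joint_pos': array([-1.45159458e+00,  3.13946302e-01,  4.51101778e-02,  1.30363130e+00,
       -9.64285776e-06,  1.43120568e+00]), 'qvel': array([ 2.65147841e-04, -1.66195957e-03,  1.02026052e-03, -1.43809171e-03,
       -1.47703474e-03,  9.12295846e-05]), 'tau': array([ 2.97005667e-03, -4.81726563e+01,  2.99244153e+01,  1.28189806e-02,
       -8.39461995e-05,  3.08669314e-06]), 'tcp_pos': array([ 0.14709022, -0.55541066,  0.24149329]), 'orientation': array([-8.35555603e-04,  9.91639640e-01,  1.29035369e-01,  3.69664927e-06]), 'wrist_force': array([-0.39366939, -0.04930703,  0.48884454]), 'ft_torque': array([ 0.02396855, -0.05492977,  0.00718714]), 'grip_force': 0.0, 'finger_gap': 0.08577117203112056}
```

View pics/scene.png

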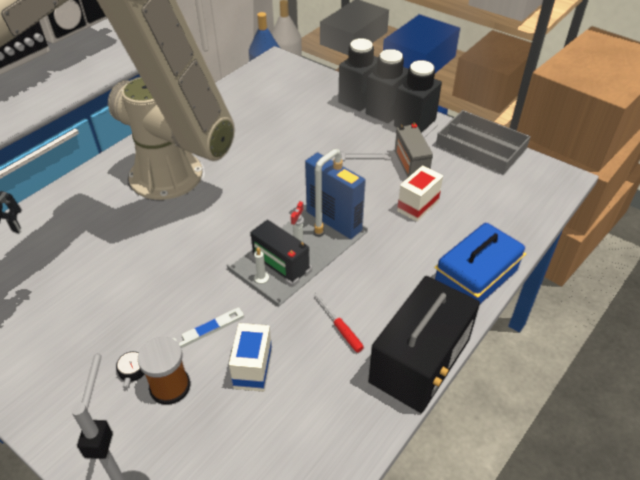

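View pics/top.png

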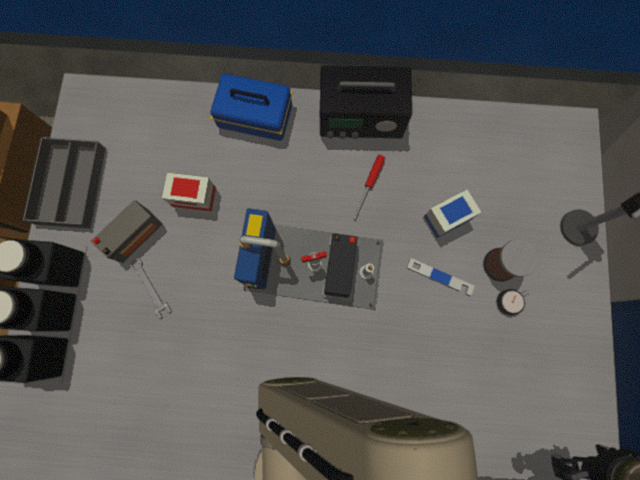

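The bar lies right of the chassis in the top view at about (440,277). The pin is at (368,269), the red nut at (314,258), and the conduit top at (260,242). I'll zoom in.

```bash
python3 - <<'E'
from h import *
im=cv2.imread("pics/top.png")[200:320,225:485]
cv2.imwrite("pics/topcrop.png",cv2.resize(im,None,fx=3,fy=3,interpolation=cv2.INTER_CUBIC))
c=np.load("pics/top.npy",allow_pickle=True).item()
g=cv2.cvtColor(c["img"],cv2.COLOR_RGB2HSV)
# bar: bright pixels + blue band
m=np.zeros((480,640),np.uint8);m[250:305,402:480]=1
br=((g[...,2]>195)&(m>0)).astype(np.uint8); bl=((g[...,1]>130)&(g[...,0]>95)&(g[...,0]<125)&(m>0)).astype(np.uint8)
cs=max(cv2.findContours(cv2.morphologyEx(br|bl,cv2.MORPH_CLOSE,np.ones((7,7))),0,1)[0],key=cv2.contourArea)
r=cv2.minAreaRect(cs);b=cv2.boxPoints(r);print(r);W=onplane(c,b,.012);print(W.round(4).tolist(),W.mean(0))
red=((g[...,1]>150)&((g[...,0]<8)|(g[...,0]>172))); red[:, :295]=0;red[:,329:]=0;red[:245]=0;red[275:]=0
v,u=np.nonzero(red);print(len(u),u.mean(),v.mean(),onplane(c,[u.mean(),v.mean()],.135))
# base plate corners guess
E
```

```text
((440.3706970214844, 276.3017578125), (19.30204963684082, 9.71667766571045), 23.198589324951172)
[[0.5109, -0.3083, 0.012], [0.5357, -0.3181, 0.012], [0.5187, -0.366, 0.012], [0.494, -0.3561, 0.012]] [ 0.51482356 -0.33714307  0.012     ]
109 313.4678899082569 256.56880733944956 [[0.52394635 0.00273214 0.135     ]]
```

View pics/topcrop.png

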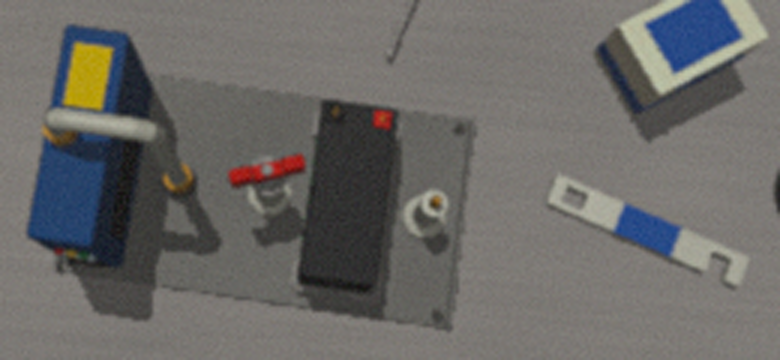

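```bash
cat >> h.py <<'E'
def yawx():
    w,x,y,z=env.get_state()["orientation"]; return np.degrees(np.arctan2(2*(x*y+w*z),1-2*(y*y+z*z)))
def plan(target,yaw=None,rows=None,turn=None):
    "print per-row tool shifts to go from the measured pose to target xyz (world), tool-x yaw in deg; turn overrides direction"
    s=env.get_state(); p=np.array(s["tcp_pos"]); y0=yawx(); d=np.array(target)-p
    t=turn if turn is not None else (0 if yaw is None else (y0-yaw+180)%360-180)
    n=rows or int(max(np.ceil(np.linalg.norm(d)/.035),np.ceil(abs(t)/6.5),1))
    print("from",p.round(4),"yaw",round(y0,1),"dist",np.linalg.norm(d).round(3),"turn",round(t,1),"rows",n)
    for i in range(n):
        a=np.radians(y0-t/n*i); X=np.array([np.cos(a),np.sin(a)]); Y=np.array([np.sin(a),-np.cos(a)])
        e=d/n; print("[%.4f,%.4f,%.4f,%.1f]"%(e[:2]@X,e[:2]@Y,-e[2],t/n),end=",")
    print()
E
python3 - <<'E'
from h import *
c=cam("wrist");R=c["T"];s=env.get_state();print(R.round(3).tolist(),c["fov_y"],env.tip_extent)
plan([.48,-.34,.26],68)
E
```

```text
[[0.257, 0.932, 0.254, 0.213], [-0.967, 0.248, 0.065, -0.539], [-0.002, -0.263, 0.965, 0.373], [0.0, 0.0, 0.0, 1.0]] 65.78271060651156 0.011
from [ 0.1471 -0.5555  0.2416] yaw 14.8 dist 0.397 turn -53.2 rows 12
[0.0314,-0.0103,-0.0015,-4.4],[0.0321,-0.0078,-0.0015,-4.4],[0.0326,-0.0053,-0.0015,-4.4],[0.0329,-0.0028,-0.0015,-4.4],[0.0330,-0.0002,-0.0015,-4.4],[0.0330,0.0023,-0.0015,-4.4],[0.0327,0.0049,-0.0015,-4.4],[0.0322,0.0074,-0.0015,-4.4],[0.0315,0.0099,-0.0015,-4.4],[0.0307,0.0123,-0.0015,-4.4],[0.0296,0.0146,-0.0015,-4.4],[0.0284,0.0168,-0.0015,-4.4],
```

```bash
python3 -m jog '[[-1,0.0314,-0.0103,-0.0015,-4.4],[-1,0.0321,-0.0078,-0.0015,-4.4],[-1,0.0326,-0.0053,-0.0015,-4.4],[-1,0.0329,-0.0028,-0.0015,-4.4],[-1,0.033,0,-0.0015,-4.4]]' 
python3 -m jog '[[-1,0.033,0.0023,-0.0015,-4.4],[-1,0.0327,0.0049,-0.0015,-4.4],[-1,0.0322,0.0074,-0.0015,-4.4],[-1,0.0315,0.0099,-0.0015,-4.4],[-1,0.0307,0.0123,-0.0015,-4.4]]' 
python3 -m jog '[[-1,0.0296,0.0146,-0.0015,-4.4],[-1,0.0284,0.0168,-0.0015,-4.4],[-1,0,0,0,0],[-1,0,0,0,0]]'
python3 - <<'E'
from h import *
c=cam("wrist");save(c,"w1");np.save("pics/w1.npy",c,allow_pickle=True)
g=cv2.cvtColor(c["img"],cv2.COLOR_RGB2HSV)
bl=((g[...,1]>130)&(g[...,0]>95)&(g[...,0]<125)).astype(np.uint8)
for k in cv2.findContours(bl,0,1)[0]:
    if cv2.contourArea(k)>300:
        r=cv2.minAreaRect(k);W=onplane(c,cv2.boxPoints(r),.012);print(r,W.mean(0).round(4))
E
```

```text
clock: 0.57
tcp_pos: [0.2868, -0.4653, 0.2496]
orientation: [-0.0, 0.948, 0.317, -0.0]
wrist_force: [0.3, 0.8, -0.2]
finger_gap: 0.0857
grip_force: 0.0
clock: 0.98
tcp_pos: [0.4261, -0.3759, 0.2572]
orientation: [-0.0, 0.87, 0.493, -0.0]
wrist_force: [0.3, -0.5, -0.1]
finger_gap: 0.0854
grip_force: 0.0
clock: 1.32
tcp_pos: [0.4818, -0.3403, 0.2598]
orientation: [-0.0, 0.83, 0.558, -0.0]
wrist_force: [-0.1, -0.0, -0.3]
finger_gap: 0.0858
grip_force: 0.0
((352.1390686035156, 193.6448974609375), (52.95363998413086, 27.260316848754883), 88.45184326171875) [ 0.5164 -0.3374  0.012 ]
((563.4154663085938, 146.73622131347656), (84.50099182128906, 70.93620300292969), 40.23636245727539) [ 0.7307 -0.3735  0.012 ]
((487.024658203125, 152.73648071289062), (138.00360107421875, 73.07054138183594), 76.16514587402344) [ 0.6565 -0.3525  0.012 ]
```

View pics/w1.png

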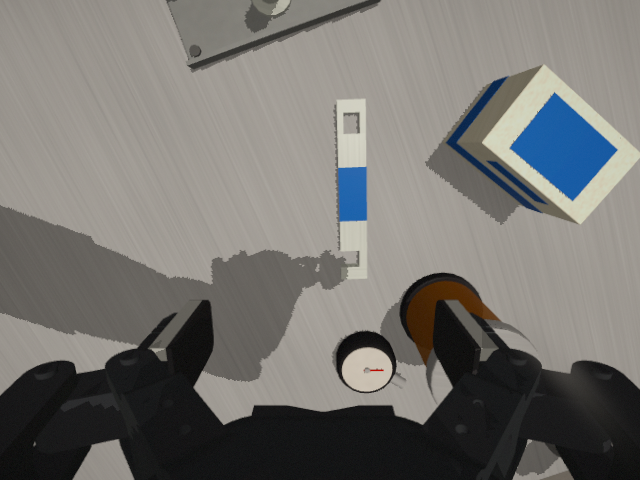

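The bar stands nearly upright in the wrist picture: band centre (352,194), hole (351,123), slot (352,258) opening left. The canister and carton leave room for the fingers.

```bash
python3 - <<'E'
from h import *
c=np.load("pics/w1.npy",allow_pickle=True).item()
W=onplane(c,[[351.5,99],[354,278],[351,123],[352,194]],.012);print(W.round(4))
b=W[1]-W[0];b/=np.linalg.norm(b[:2]);print(np.linalg.norm(W[1]-W[0]),"bar yaw",np.degrees(np.arctan2(-b[0],b[1])),"ends mid",W[:2].mean(0))
mid=np.array([.5164,-.3374,0]);g=mid-b*.020;g[2]=0
ax=np.degrees(np.arctan2(-b[1],-b[0]));print("yawx",ax)
plan([g[0],g[1],.06],ax)
E
```

```text
[[ 0.5488 -0.2516  0.012 ]
 [ 0.4856 -0.4234  0.012 ]
 [ 0.5403 -0.2721  0.012 ]
 [ 0.5163 -0.3373  0.012 ]]
0.18299826389297477 bar yaw 159.80958909206424 ends mid [ 0.51719021 -0.33748506  0.012     ]
yawx 69.80958909206424
from [ 0.4808 -0.341   0.2598] yaw 67.7 dist 0.205 turn -2.1 rows 6
[0.0061,0.0051,0.0333,-0.4],[0.0061,0.0052,0.0333,-0.4],[0.0061,0.0052,0.0333,-0.4],[0.0060,0.0052,0.0333,-0.4],[0.0060,0.0053,0.0333,-0.4],[0.0060,0.0053,0.0333,-0.4],
```

```bash
python3 -m jog '[[-0.4,0.0061,0.0052,0.0333,-0.4],[-0.2,0.0061,0.0052,0.0333,-0.4],[-0.2,0.0061,0.0052,0.0333,-0.4],[-0.2,0.006,0.0052,0.0333,-0.4],[-0.2,0.006,0.0053,0.0333,-0.4]]'
python3 -m jog '[[-0.2,0.006,0.0053,0.0333,-0.1],[-0.2,0,0,0,0],[-0.2,0,0,0,0],[-0.2,0,0,0,0]]'
python3 - <<'E'
from h import *
c=cam("wrist");save(c,"w2");np.save("pics/w2.npy",c,allow_pickle=True)
g=cv2.cvtColor(c["img"],cv2.COLOR_RGB2HSV)
bl=((g[...,1]>130)&(g[...,0]>95)&(g[...,0]<125)).astype(np.uint8)
for k in cv2.findContours(bl,0,1)[0]:
    if cv2.contourArea(k)>300:
        r=cv2.minAreaRect(k);W=onplane(c,cv2.boxPoints(r),.012);print(r,W.round(4).tolist(),W.mean(0).round(4))
print(env.get_state()["finger_gap"]); plan([.5232,-.3186,.016])
E
```

```text
clock: 1.78
tcp_pos: [0.5149, -0.324, 0.0924]
orientation: [0.0, 0.822, 0.57, -0.0]
wrist_force: [0.9, -0.1, 0.2]
finger_gap: 0.0511
grip_force: 0.0
clock: 2.12
tcp_pos: [0.5229, -0.3206, 0.0619]
orientation: [0.001, 0.821, 0.571, 0.0]
wrist_force: [0.3, 0.0, 0.4]
finger_gap: 0.0513
grip_force: 0.0
((320.0, 306.0), (94.0, 54.0), 90.0) [[0.5128, -0.3074, 0.012], [0.5387, -0.317, 0.012], [0.5207, -0.3684, 0.012], [0.4927, -0.358, 0.012]] [ 0.5162 -0.3377  0.012 ]
((581.7289428710938, 162.39028930664062), (40.980045318603516, 172.2794647216797), 40.017578125) [[0.6232, -0.3239, 0.012], [0.687, -0.2808, 0.012], [0.6998, -0.2976, 0.012], [0.6355, -0.343, 0.012]] [ 0.6614 -0.3113  0.012 ]
0.05093648435031954
from [ 0.5236 -0.321   0.0629] yaw 69.6 dist 0.047 turn 0 rows 2
[0.0011,-0.0006,0.0234,0.0],[0.0011,-0.0006,0.0234,0.0],
```

View pics/w2.png

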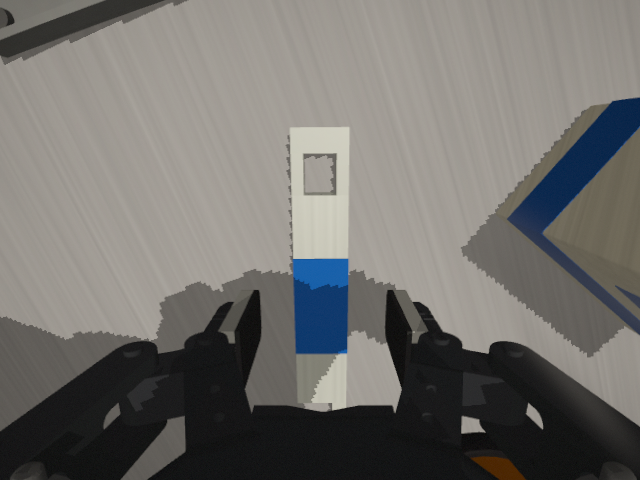

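The bar is centred between the pads (band 294–348, jaws 260 and 388), so I'll go down and grip it.

```bash
python3 -m jog '[[-0.2,0.001,-0.0005,0.023,0],[-0.2,0.001,-0.0005,0.023,0],[-0.2,0,0,0,0],[-0.2,0,0,0.001,0]]'
python3 -m jog '[[1,0,0,0,0],[1,0,0,0,0],[1,0,0,0,0],[1,0,0,0,0],[1,0,0,0,0]]' 70
python3 -m jog '[[1,0,0,-0.01,0],[1,0,0,-0.035,0],[1,0,0,-0.04,0],[1,0,0,-0.04,0],[1,0,0,-0.04,0]]'
python3 -m jog '[[1,0,0,-0.03,0],[1,0,0,0,0],[1,0,0,0,0]]'
python3 - <<'E'
from h import *
c=cam("wrist");save(c,"w3");np.save("pics/w3.npy",c,allow_pickle=True);s=env.get_state()
g=cv2.cvtColor(c["img"],cv2.COLOR_RGB2HSV)
print(s["tcp_pos"],yawx(),s["joint_pos"].round(2),c["T"].tolist())
plan([.40,-.12,.25],turn=0)
E
```

```text
clock: 2.5
tcp_pos: [0.5228, -0.3177, 0.0149]
orientation: [0.0, 0.821, 0.571, 0.0]
wrist_force: [0.2, -0.0, 0.1]
finger_gap: 0.0508
grip_force: 0.0
clock: 2.92
tcp_pos: [0.5241, -0.3183, 0.0162]
orientation: [0.002, 0.821, 0.572, 0.0]
wrist_force: [-1.9, 0.8, 6.0]
finger_gap: 0.0255
grip_force: 69.2
clock: 3.33
tcp_pos: [0.5225, -0.3167, 0.1813]
orientation: [0.0, 0.82, 0.572, 0.0]
wrist_force: [0.8, -1.6, -2.2]
finger_gap: 0.0255
grip_force: 69.4
clock: 3.58
tcp_pos: [0.5241, -0.3179, 0.2121]
orientation: [0.003, 0.82, 0.572, 0.001]
wrist_force: [-0.2, -0.4, -2.1]
finger_gap: 0.0255
grip_force: 69.4
[ 0.52304525 -0.31711746  0.20957798] 69.72983065087487 [-0.68  0.39  0.08  1.26  0.    1.25] [[0.9383004044380595, 0.3349276889118811, 0.0861150058440409, 0.5476073844449959], [-0.34577129990571065, 0.9043789691975921, 0.2500817630988217, -0.25538927123261573], [0.005878706736018607, -0.26442791697028944, 0.964387534932853, 0.3433062368672268], [0.0, 0.0, 0.0, 1.0]]
from [ 0.523  -0.3171  0.2096] yaw 69.7 dist 0.236 turn 0 rows 7
[0.0203,-0.0262,-0.0058,0.0],[0.0203,-0.0262,-0.0058,0.0],[0.0203,-0.0262,-0.0058,0.0],[0.0203,-0.0262,-0.0058,0.0],[0.0203,-0.0262,-0.0058,0.0],[0.0203,-0.0262,-0.0058,0.0],[0.0203,-0.0262,-0.0058,0.0],
```

```bash
python3 - <<'E'
from h import *
plan([.42,-.10,.25],90)
E
```

```text
from [ 0.523  -0.3171  0.2096] yaw 69.7 dist 0.244 turn -20.3 rows 7
[0.0240,-0.0246,-0.0058,-2.9],[0.0252,-0.0233,-0.0058,-2.9],[0.0264,-0.0220,-0.0058,-2.9],[0.0274,-0.0206,-0.0058,-2.9],[0.0284,-0.0192,-0.0058,-2.9],[0.0294,-0.0178,-0.0058,-2.9],[0.0302,-0.0163,-0.0058,-2.9],
```

```bash
python3 -m jog '[[1,0.024,-0.0246,-0.0058,-2.9],[1,0.0252,-0.0233,-0.0058,-2.9],[1,0.0264,-0.022,-0.0058,-2.9],[1,0.0274,-0.0206,-0.0058,-2.9],[1,0.0284,-0.0192,-0.0058,-2.9]]'
python3 -m jog '[[1,0.0294,-0.0178,-0.0058,-2.9],[1,0.0302,-0.0163,-0.0058,-2.9],[1,0,0,0,0],[1,0,0,0,0]]'
python3 - <<'E'
from h import *
c=cam("wrist");save(c,"w4");np.save("pics/w4.npy",c,allow_pickle=True);t=cam("top");s=env.get_state()
save(t,"t2");np.save("pics/t2.npy",t,allow_pickle=True)
print(s["tcp_pos"],yawx(),s["joint_pos"].round(2))
E
```

```text
clock: 4.05
tcp_pos: [0.4471, -0.16, 0.2353]
orientation: [-0.002, 0.741, 0.671, -0.001]
wrist_force: [0.1, 0.8, -1.2]
finger_gap: 0.0256
grip_force: 69.5
clock: 4.38
tcp_pos: [0.4183, -0.0983, 0.248]
orientation: [-0.001, 0.706, 0.708, -0.0]
wrist_force: [1.0, -0.9, -2.2]
finger_gap: 0.0256
grip_force: 69.6
[ 0.41962292 -0.1000387   0.24801327] 90.01886046641688 [-0.42  0.03 -0.28  1.26 -0.    1.15]
```

View pics/w4.png

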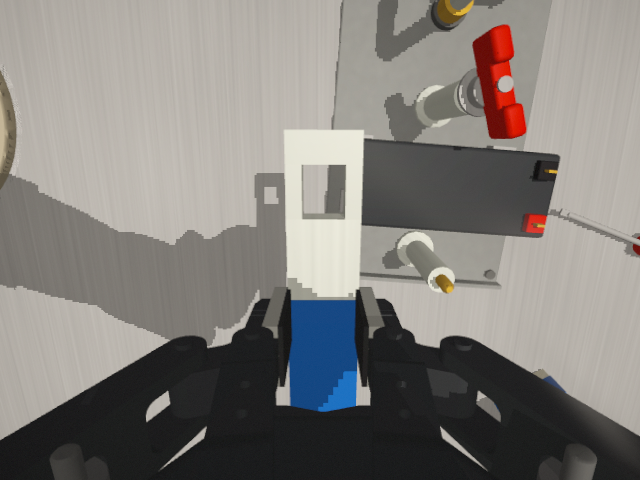

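Pin tip is at (449,288), stud end in the nut at (505,84), and the nut wings run from (493,35) to (510,135). The held bar's hole is at (324,190).

```bash
python3 - <<'E'
from h import *
c=np.load("pics/w4.npy",allow_pickle=True).item();t=np.load("pics/t2.npy",allow_pickle=True).item()
g=cv2.cvtColor(c["img"],cv2.COLOR_RGB2HSV)
def blob(m,x0,x1,y0,y1):
    k=np.zeros_like(m);k[y0:y1,x0:x1]=m[y0:y1,x0:x1];v,u=np.nonzero(k);return k,np.array([u.mean(),v.mean()]),len(u)
br=(g[...,1]>120)&(g[...,0]>14)&(g[...,0]<30)
k,p,n=blob(br,425,470,265,305);print("brass",p,n)
v,u=np.nonzero(k);ext=[u.min(),u.max(),v.min(),v.max()];print(ext)
tipuv=[449,288]
pin=onplane(c,[tipuv],.121);print("pin tip",pin, "centroid@.112",onplane(c,[p],.1135))
for z in(.147,.15,.155):print("stud z",z,onplane(c,[[505.5,84]],z).round(4))
red=(g[...,1]>150)&((g[...,0]<8)|(g[...,0]>172));k,r,n=blob(red,460,535,10,150);print("red",r,n)
v,u=np.nonzero(k);print("wing rect",cv2.minAreaRect(np.c_[u,v].astype(np.int32)))
gt=cv2.cvtColor(t["img"],cv2.COLOR_RGB2HSV)
kt,rt,n=blob((gt[...,1]>150)&((gt[...,0]<8)|(gt[...,0]>172)),295,328,245,275);print("red top",rt,n)
print("tri nut",tri(c,[r],t,[rt]))
btop=[[225+437/3,200+201/3]];print("tri pin",tri(c,[p],t,btop))
# hole of bar
print("hole",onplane(c,[[324,190]],.2445),onplane(c,[[302,165],[345,165],[345,219],[302,219]],.2445).round(4).tolist())
b=onplane(c,[[324,131]],.2445);print("end",b,"tcp",env.get_state()["tcp_pos"],yawx())
# plate right corner / edges
print("plate",onplane(c,[[343,20],[337,100],[550,10],[500,285],[365,275]],.006).round(4).tolist())
gray=cv2.cvtColor(c["img"],cv2.COLOR_RGB2BGR);o=np.hstack([cv2.resize(gray[5:150,450:550],None,fx=3.9,fy=3.9,interpolation=2),cv2.resize(gray[220:320,400:470],(390,565),interpolation=2)]);cv2.imwrite("pics/z4.png",o)
E
```

```text
brass [444.21256039 283.28019324] 207
[np.int64(436), np.int64(453), np.int64(275), np.int64(292)]
pin tip [[ 0.51380844 -0.13656543  0.121     ]] centroid@.112 [[ 0.51247716 -0.13571752  0.1135    ]]
stud z 0.147 [[0.5264 0.0023 0.147 ]]
stud z 0.15 [[0.525  0.0018 0.15  ]]
stud z 0.155 [[0.5227 0.0011 0.155 ]]
red [497.99751929  83.34647189] 3628
wing rect ((498.5382080078125, 82.61388397216797), (113.31868743896484, 39.49762725830078), 80.90972137451172)
red top [313.5        256.46363636] 110
tri nut (array([0.52243377, 0.00252873, 0.14587903]), np.float64(0.0004076521683002884))
tri pin (array([ 0.51383167, -0.1391808 ,  0.10649464]), np.float64(0.0026334144033249595))
hole [[ 0.41973443 -0.04876526  0.2445    ]] [[0.4118, -0.0399, 0.2445], [0.4272, -0.0398, 0.2445], [0.4276, -0.0594, 0.2445], [0.4116, -0.0595, 0.2445]]
end [[ 0.41964831 -0.02818572  0.2445    ]] tcp [ 0.41962292 -0.1000387   0.24801327] 90.01886046641688
plate [[0.4367, 0.0761, 0.006], [0.4321, 0.0073, 0.006], [0.6251, 0.0873, 0.006], [0.6111, -0.1795, 0.006], [0.4643, -0.1683, 0.006]]Traceback (most recent call last):
  File "<stdin>", line 23, in <module>
    return _nx.concatenate(arrs, 1, dtype=dtype, casting=casting)
           ~~~~~~~~~~~~~~~^^^^^^^^^^^^^^^^^^^^^^^^^^^^^^^^^^^^^^^
ValueError: all the input array dimensions except for the concatenation axis must match exactly, but along dimension 0, the array at index 0 has size 566 and the array at index 1 has size 565
```

```bash
python3 -m jog '[[1,0,0,0,-5],[1,0,0,0,-7],[1,0,0,0,-7],[1,0,0,0,-7],[1,0,0,0,-7]]' | tail -3
python3 -m jog '[[1,0,0,0,-7],[1,0,0,0,-7],[1,0,0,0,-7],[1,0,0,0,-7],[1,0,0,0,-7]]'| tail -3
python3 -m jog '[[1,0,0,0,-7],[1,0,0,0,-7],[1,0,0,0,-7],[1,0,0,0,-7],[1,0,0,0,-7]]'| tail -3
python3 -m jog '[[1,0,0,0,-7],[1,0,0,0,-7],[1,0,0,0,-7],[1,0,0,0,-7],[1,0,0,0,-7]]'| tail -3
python3 -m jog '[[1,0,0,0,-7],[1,0,0,0,-7],[1,0,0,0,-7],[1,0,0,0,-7],[1,0,0,0,-7]]'| tail -3
python3 -m jog '[[1,0,0,0,-7],[1,0,0,0,-7],[1,0,0,0,-6.7],[1,0,0,0,0],[1,0,0,0,0]]'
python3 - <<'E'
from h import *
print(env.get_state()["joint_pos"].round(2));plan([.501,-.088,.18],-76.2)
E
```

```text
wrist_force: [-0.3, 0.1, -2.1]
finger_gap: 0.0256
grip_force: 69.6
wrist_force: [-1.1, -0.1, -2.1]
finger_gap: 0.0256
grip_force: 69.6
wrist_force: [-0.2, 0.2, -2.3]
finger_gap: 0.0258
grip_force: 69.6
wrist_force: [-0.0, -0.1, -2.1]
finger_gap: 0.0255
grip_force: 69.6
wrist_force: [0.3, 0.2, -1.0]
finger_gap: 0.0253
grip_force: 69.6
clock: 6.98
tcp_pos: [0.4199, -0.1008, 0.2482]
orientation: [0.0, 0.785, -0.619, -0.001]
wrist_force: [-0.2, 0.4, -1.3]
finger_gap: 0.0253
grip_force: 69.6
[-0.42  0.04 -0.28  1.26 -0.   -2.23]
from [ 0.4199 -0.1008  0.2482] yaw -76.6 dist 0.107 turn -0.4 rows 4
[0.0016,-0.0205,0.0170,-0.1],[0.0016,-0.0205,0.0170,-0.1],[0.0017,-0.0204,0.0170,-0.1],[0.0017,-0.0204,0.0170,-0.1],
```

```bash
python3 -m jog '[[1,0.0016,-0.0205,0.017,-0.1],[1,0.0016,-0.0205,0.017,-0.1],[1,0.0017,-0.0204,0.017,-0.1],[1,0.0017,-0.0204,0.017,-0.1],[1,0,0,0,0]]'
python3 -m jog '[[1,0,0,0,0],[1,0,0,0,0]]' | head -3
python3 - <<'E'
from h import *
c=cam("wrist");save(c,"w5");np.save("pics/w5.npy",c,allow_pickle=True)
s=env.get_state();z=s["tcp_pos"][2]-.0155+.012
g=cv2.cvtColor(c["img"],cv2.COLOR_RGB2HSV)
m=((g[...,1]>120)&(g[...,0]>14)&(g[...,0]<30)).astype(np.uint8)
n,l,st,ce=cv2.connectedComponentsWithStats(m)
for i in range(1,n):
    if st[i,4]>30: print(st[i],ce[i])
print(proj(c,[[.513,-.137,.121],[.524,.002,.15]]))
E
```

```text
clock: 7.4
tcp_pos: [0.5024, -0.0866, 0.177]
orientation: [0.0, 0.788, -0.616, -0.002]
wrist_force: [-1.0, -0.0, -0.8]
finger_gap: 0.0256
grip_force: 69.6
clock: 7.57
tcp_pos: [0.5003, -0.087, 0.1808]
orientation: [0.0, 0.788, -0.616, -0.001]
[314 165  18  15 221] [322.68778281 171.42081448]
[179 221  14   8  77] [185.45454545 224.38961039]
[164 283  15  11 105] [171.16190476 287.91428571]
[[324.29247349 173.65702579]
 [240.71837893 430.99204809]]
```

View pics/w5.png

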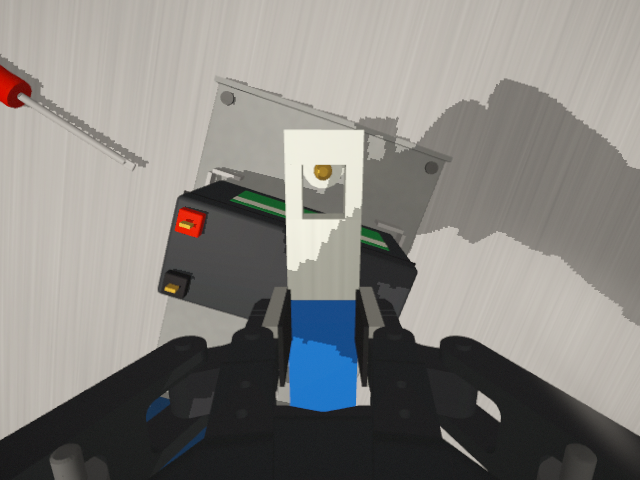

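The pin tip is inside the hole at (323,171), about 1 mm from where I expected it. I'll correct and go down.

```bash
python3 - <<'E'
from h import *
c=np.load("pics/w5.npy",allow_pickle=True).item()
print(onplane(c,[[322.7,171.4]],.118)); plan([.501,-.0885,.118],-76.2,rows=6)
E
```

```text
[[ 0.51400192 -0.13768234  0.118     ]]
from [ 0.5004 -0.0871  0.1814] yaw -76.0 dist 0.063 turn 0.2 rows 6
[0.0003,-0.0000,0.0106,0.0],[0.0003,-0.0000,0.0106,0.0],[0.0003,-0.0000,0.0106,0.0],[0.0003,-0.0000,0.0106,0.0],[0.0003,-0.0000,0.0106,0.0],[0.0003,-0.0000,0.0106,0.0],
```

```bash
python3 -m jog '[[1,0.0008,-0.0005,0.012,0],[1,0.0008,-0.0005,0.012,0],[1,0,0,0.01,0],[1,0,0,0.008,0],[1,0,0,0.006,0]]'
python3 -m jog '[[1,0,0,0.006,0],[1,0,0,0.005,0],[1,0,0,0.0025,0],[1,0,0,0,0],[1,0,0,0,0]]'
python3 - <<'E'
from h import *
c=cam("wrist");save(c,"w6");np.save("pics/w6.npy",c,allow_pickle=True)
s=env.get_state();print(s["tcp_pos"],yawx(),s["wrist_force"],s["ft_torque"])
g=cv2.cvtColor(c["img"],cv2.COLOR_RGB2HSV)
m=((g[...,1]>120)&(g[...,0]>14)&(g[...,0]<30)).astype(np.uint8)
n,l,st,ce=cv2.connectedComponentsWithStats(m)
for i in range(1,n):
    if st[i,4]>30: print(st[i],ce[i],onplane(c,[ce[i]],.119))
E
```

```text
clock: 8.03
tcp_pos: [0.5017, -0.0882, 0.1328]
orientation: [0.0, 0.788, -0.615, 0.0]
wrist_force: [0.7, 0.4, -1.2]
finger_gap: 0.0255
grip_force: 69.7
clock: 8.45
tcp_pos: [0.5022, -0.0881, 0.1197]
orientation: [0.0, 0.789, -0.615, 0.0]
wrist_force: [-0.8, -0.1, -2.0]
finger_gap: 0.0253
grip_force: 69.7
[ 0.50237329 -0.08811453  0.11983404] -75.86941683683138 [ 0.42507514 -0.14247325 -2.06302845] [-0.03857397  0.00070747  0.01109479]
[315 172  26  29 584] [327.14726027 185.82020548] [[ 0.5144541  -0.13878724  0.119     ]]
[126 255  22  13 182] [136.41208791 260.37362637] [[ 0.57720618 -0.09431872  0.119     ]]
[110 337  22  16 226] [120.53982301 344.22566372] [[ 0.57960223 -0.05703889  0.119     ]]
```

```bash
python3 -m jog '[[1,0,0,0.001,0],[1,0,0,0.0005,0],[1,0,0,0,0]]' | sed -n 2,4p
python3 -m jog '[[1,0,0,0.0006,0],[1,0,0,0,0]]'| sed -n 2,4p
python3 -m jog '[[1,0,0,0.0006,0],[1,0,0,0,0]]'| sed -n 2,4p
python3 - <<'E'
from h import *
s=env.get_state();print(s["tcp_pos"],yawx(),s["wrist_force"],s["ft_torque"])
E
```

```text
tcp_pos: [0.5022, -0.0881, 0.1182]
orientation: [0.0, 0.789, -0.615, 0.0]
wrist_force: [-0.9, -0.0, -0.9]
tcp_pos: [0.5021, -0.0881, 0.1175]
orientation: [0.0, 0.789, -0.615, 0.0]
wrist_force: [0.3, -0.1, -1.1]
tcp_pos: [0.5021, -0.0881, 0.1168]
orientation: [0.0, 0.789, -0.615, -0.0]
wrist_force: [-0.6, 0.2, -1.3]
[ 0.50209088 -0.08806007  0.11678561] -75.87194896431811 [-0.5669978   0.19537366 -1.32145526] [-0.05259966 -0.02771377 -0.03408049]
```

```bash
python3 - <<'E'
from h import *
plan([.5179,-.087,.1168],-94.3,rows=8)
E
```

```text
from [ 0.5021 -0.0881  0.1168] yaw -75.9 dist 0.016 turn 18.4 rows 8
[0.0004,-0.0019,-0.0000,2.3],[0.0003,-0.0020,-0.0000,2.3],[0.0002,-0.0020,-0.0000,2.3],[0.0001,-0.0020,-0.0000,2.3],[0.0000,-0.0020,-0.0000,2.3],[-0.0000,-0.0020,-0.0000,2.3],[-0.0001,-0.0020,-0.0000,2.3],[-0.0002,-0.0020,-0.0000,2.3],
```

```bash
python3 -m jog '[[1,0.0003,-0.0019,0,2.3],[1,0.0003,-0.002,0,2.3],[1,0.0002,-0.002,0,2.3],[1,0.0001,-0.002,0,2.3],[1,0,0,0,0]]'
python3 -m jog '[[1,0,-0.002,0,2.3],[1,0,-0.002,0,2.3],[1,0,0,0,0]]'
python3 -m jog '[[1,-0.0001,-0.002,0,2.3],[1,-0.0002,-0.002,0,2.3],[1,0,0,0,0],[1,0,0,0,0]]'
python3 - <<'E'
from h import *
s=env.get_state();print(s["tcp_pos"],yawx(),s["wrist_force"],s["ft_torque"])
w=cam("wrist");sc=cam("scene")
o=cv2.resize(sc["img"][185:310,225:385],(800,600),interpolation=2)[:,:,::-1]
o=np.hstack([cv2.resize(o,(480,375)),cv2.resize(w["img"][:,:,::-1],(320,240)).repeat(1,0) if 0 else cv2.copyMakeBorder(cv2.resize(w["img"][:,:,::-1],(320,240)),0,135,0,0,0)])
cv2.imwrite("pics/m7.png",o)
E
```

```text
clock: 9.5
tcp_pos: [0.5105, -0.0876, 0.1169]
orientation: [-0.0, 0.737, -0.676, 0.0]
wrist_force: [0.7, -0.3, -1.6]
finger_gap: 0.0256
grip_force: 69.7
clock: 9.75
tcp_pos: [0.5143, -0.0873, 0.1169]
orientation: [-0.0, 0.709, -0.705, 0.0]
wrist_force: [0.7, 0.8, -2.1]
finger_gap: 0.0255
grip_force: 69.7
clock: 10.08
tcp_pos: [0.5178, -0.0869, 0.1168]
orientation: [-0.0, -0.681, 0.732, 0.0]
wrist_force: [-1.2, -0.6, -2.2]
finger_gap: 0.0259
grip_force: 69.7
[ 0.51776912 -0.08690356  0.11677168] -94.13653298000057 [-1.21367831 -0.61036418 -2.17322413] [-0.0644031   0.16767303  0.07017987]
```

View pics/m7.png

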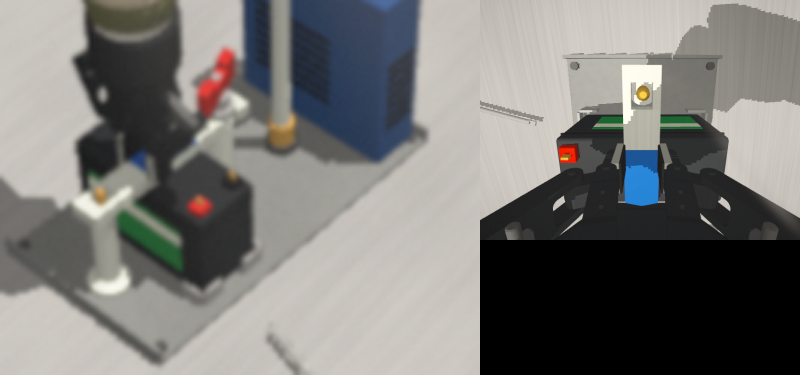

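The bar lies on the pin (wrist inset: pin at (642,94) in the hole) and reaches in under the nut. Next I'll check for contact with the bottom of the slot, then lower and release.

```bash
python3 -m jog '[[1,0,-0.0008,0,0.9],[1,0,0,0,0],[1,0,0,0,0]]'
python3 - <<'E'
from h import *
s=env.get_state();print(s["tcp_pos"],yawx(),s["wrist_force"],s["ft_torque"])
E
python3 -m jog '[[1,0,0,0.0007,0],[1,0,0,0,0],[1,0,0,0,0]]'
python3 - <<'E'
from h import *
s=env.get_state();print(s["tcp_pos"],yawx(),s["wrist_force"],s["ft_torque"])
E
```

```text
clock: 10.43
tcp_pos: [0.5172, -0.0869, 0.1163]
orientation: [-0.001, -0.675, 0.738, 0.001]
wrist_force: [-6.2, 0.1, -1.4]
finger_gap: 0.0253
grip_force: 69.8
[ 0.517155   -0.08687597  0.1162976 ] -95.14132633008168 [-6.15702098  0.11140163 -1.4387008 ] [-0.15995607  1.08729036  0.5219762 ]
clock: 10.68
tcp_pos: [0.5172, -0.0869, 0.1162]
orientation: [-0.001, -0.675, 0.738, 0.001]
wrist_force: [-6.7, -0.7, 1.9]
finger_gap: 0.0256
grip_force: 70.3
[ 0.51723873 -0.08688692  0.11621777] -95.13779408473857 [-6.72653    -0.65407873  1.93405239] [-0.12141586  1.42361237  0.46495376]
```

The stud is at the bottom of the slot (6 N) and the bar is down. I'll ease back, release and lift.

```bash
python3 -m jog '[[1,0,0.0008,0,-0.4],[1,0,0,0,0]]'
python3 -m jog '[[0.1,0,0,0,0],[0,0,0,0,0],[0,0,0,0,0],[-0.1,0,0,0,0]]'
python3 -m jog '[[-0.1,0,0,-0.015,0],[-0.1,0,0,-0.04,0],[-0.1,0,0,-0.04,0],[-0.1,0,0,-0.04,0],[-0.1,0,0,-0.02,0]]'
python3 - <<'E'
from h import *
s=env.get_state();print(s["joint_pos"].round(2));plan([.475,-.005,.27],-180)
E
```

```text
clock: 10.85
tcp_pos: [0.5174, -0.0869, 0.1162]
orientation: [-0.0, -0.677, 0.736, 0.0]
wrist_force: [-5.5, 0.4, 2.6]
finger_gap: 0.0254
grip_force: 70.1
clock: 11.18
tcp_pos: [0.519, -0.0872, 0.1166]
orientation: [0.001, -0.677, 0.736, -0.001]
wrist_force: [0.3, 1.1, 0.6]
finger_gap: 0.0469
grip_force: 0.0
clock: 11.6
tcp_pos: [0.5199, -0.0874, 0.2765]
orientation: [0.002, -0.677, 0.736, -0.003]
wrist_force: [1.6, -0.1, -0.3]
finger_gap: 0.047
grip_force: 0.0
[-0.32  0.21 -0.01  1.34  0.   -1.81]
from [ 0.5199 -0.0874  0.2765] yaw -94.8 dist 0.094 turn 85.2 rows 14
[-0.0056,0.0037,0.0005,6.1],[-0.0052,0.0043,0.0005,6.1],[-0.0047,0.0048,0.0005,6.1],[-0.0042,0.0053,0.0005,6.1],[-0.0036,0.0057,0.0005,6.1],[-0.0030,0.0060,0.0005,6.1],[-0.0023,0.0063,0.0005,6.1],[-0.0016,0.0065,0.0005,6.1],[-0.0009,0.0066,0.0005,6.1],[-0.0002,0.0067,0.0005,6.1],[0.0005,0.0067,0.0005,6.1],[0.0012,0.0066,0.0005,6.1],[0.0019,0.0064,0.0005,6.1],[0.0026,0.0062,0.0005,6.1],
```

```bash
python3 -m jog '[[-1,-0.024,-0.0005,0.005,0],[-1,-0.03,-0.001,0.01,0],[-1,-0.034,-0.001,0.01,0],[-1,0,0,0,0],[-1,0,0,0,0]]'
python3 - <<'E'
from h import *
c=cam("wrist");save(c,"w8");np.save("pics/w8.npy",c,allow_pickle=True)
s=env.get_state();print(s["tcp_pos"],yawx())
g=cv2.cvtColor(c["img"],cv2.COLOR_RGB2HSV)
m=((g[...,1]>150)&((g[...,0]<8)|(g[...,0]>172))).astype(np.uint8)
for k in cv2.findContours(m,0,1)[0]:
    if cv2.contourArea(k)>300:
        r=cv2.minAreaRect(k);W=onplane(c,cv2.boxPoints(r),.150);print(r,W.mean(0).round(4))
        q=cv2.boxPoints(r);e=sorted([(np.linalg.norm(q[i]-q[(i+1)%4]),i) for i in range(4)])
        i=e[-1][1];a,b=W[i],W[(i+1)%4];d=b-a;print("wing yaw from y",(np.degrees(np.arctan2(-d[0],d[1]))+90)%180-90,np.linalg.norm(d))
E
```

```text
clock: 12.02
tcp_pos: [0.5278, 0.0021, 0.2458]
orientation: [-0.0, -0.678, 0.735, 0.0]
wrist_force: [0.1, -0.3, -0.1]
finger_gap: 0.0853
grip_force: 0.0
[0.52807332 0.00105647 0.24618811] -94.6773295128358
((329.4137878417969, 247.53448486328125), (100.08978271484375, 20.79787826538086), 68.19859313964844) [0.5242 0.0015 0.15  ]
wing yaw from y 17.121087645558063 0.0659241118000044
((238.0, 111.00000762939453), (21.2086181640625, 21.582887649536133), 86.42366790771484) [ 0.5713 -0.0861  0.15  ]
wing yaw from y 88.59107142157976 0.012699096045707133
((37.46992111206055, 81.94867706298828), (84.09857940673828, 27.68227195739746), 14.620874404907227) [ 0.686  -0.1127  0.15  ]
wing yaw from y 70.39819125858907 0.049058633972689426
```

View pics/w8.png

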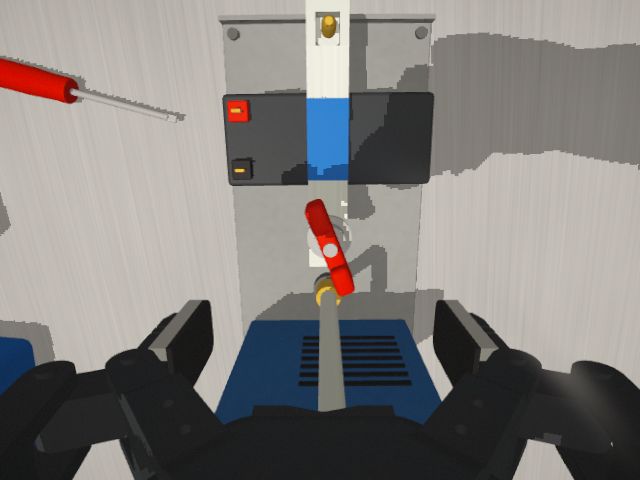

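The nut wings are centred at (330,248), and the conduit foot is at (326,292). The bar lies across the battery with the pin in its hole at (328,25). Next is the first stroke, gripping across the faces.

```bash
python3 - <<'E'
from h import *
plan([.5245,.0017,.190],-73)
E
```

```text
from [0.5281 0.0011 0.2462] yaw -94.7 dist 0.056 turn -21.7 rows 4
[-0.0001,0.0009,0.0140,-5.4],[-0.0002,0.0009,0.0140,-5.4],[-0.0003,0.0009,0.0140,-5.4],[-0.0003,0.0008,0.0140,-5.4],
```

```bash
python3 -m jog '[[-0.1,-0.0001,0.0009,0.014,-5.4],[-0.1,-0.0002,0.0009,0.014,-5.4],[-0.1,-0.0003,0.0009,0.014,-5.4],[-0.1,-0.0003,0.0008,0.014,-5.4],[-0.1,0,0,0,0]]'
python3 -m jog '[[-0.1,0,0,0,0],[-0.1,0,0,0,0]]' | head -1
python3 - <<'E'
from h import *
c=cam("wrist");np.save("pics/w9.npy",c,allow_pickle=True);save(c,"w9")
g=cv2.cvtColor(c["img"],cv2.COLOR_RGB2HSV)
m=((g[...,1]>150)&((g[...,0]<8)|(g[...,0]>172))).astype(np.uint8)
k=max(cv2.findContours(m,0,1)[0],key=cv2.contourArea)
r=cv2.minAreaRect(k);W=onplane(c,cv2.boxPoints(r),.154);print(r,W.mean(0).round(4))
plan([.5245,.0017,.144],-73)
E
```

```text
clock: 12.48
tcp_pos: [0.523, 0.0002, 0.188]
orientation: [0.001, 0.803, -0.596, -0.002]
wrist_force: [-1.2, 0.4, 0.5]
finger_gap: 0.0471
grip_force: 0.0
clock: 12.65
((324.9999694824219, 281.0), (127.99998474121094, 23.999996185302734), 90.0) [ 5.251e-01 -2.000e-04  1.540e-01]
from [5.252e-01 5.000e-04 1.914e-01] yaw -73.3 dist 0.047 turn -0.3 rows 2
[-0.0007,0.0002,0.0237,-0.2],[-0.0007,0.0002,0.0237,-0.2],
```

View pics/w9.png

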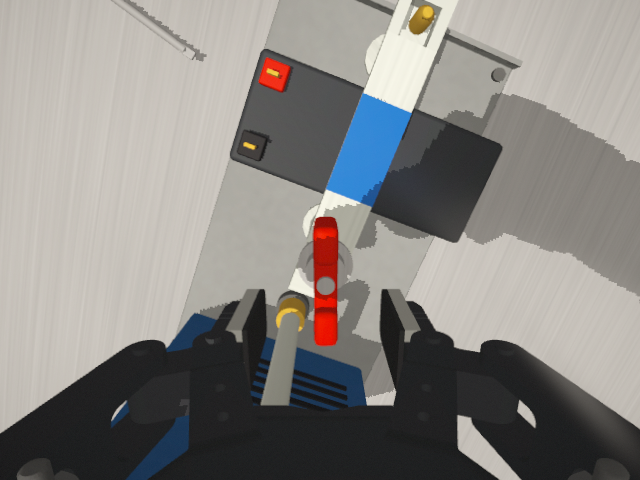

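The wings are aligned between the pads (325 against a jaw centre of about 323). I'll go down, grip, and turn clockwise while following the descent.

```bash
python3 -m jog '[[-0.1,-0.0006,0.0002,0.023,0],[-0.1,-0.0006,0.0002,0.023,0],[-0.1,0,0,0.001,0],[-0.1,0,0,0,0]]'
python3 -m jog '[[1,0,0,0,0],[1,0,0,0,0],[1,0,0,0,0],[1,0,0,0,0],[1,0,0,0,0]]' 50
python3 -m jog '[[1,0,0,0,3],[1,0,0,0.0001,6],[1,0,0,0.0001,6],[1,0,0,0.0001,6],[1,0,0,0.0001,6]]'
```

```text
clock: 13.03
tcp_pos: [0.523, 0.0022, 0.1431]
orientation: [0.0, 0.803, -0.596, -0.001]
wrist_force: [0.4, -0.2, 0.4]
finger_gap: 0.047
grip_force: 0.0
clock: 13.45
tcp_pos: [0.5236, 0.0017, 0.145]
orientation: [0.0, 0.803, -0.596, 0.001]
wrist_force: [-3.2, -1.7, 7.1]
finger_gap: 0.0104
grip_force: 50.8
clock: 13.87
tcp_pos: [0.5234, 0.0017, 0.1444]
orientation: [-0.0, -0.64, 0.769, -0.001]
wrist_force: [-4.0, -1.9, 7.0]
finger_gap: 0.0108
grip_force: 50.8
```

```bash
python3 -m jog '[[1,0,0,0.0001,6],[1,0,0,0.0001,6],[1,0,0,0.0001,6],[1,0,0,0.0001,6],[1,0,0,0.0001,6]]'
python3 -m jog '[[1,0,0,0.0001,6],[1,0,0,0.0001,4],[1,0,0,0,0]]'
python3 - <<'E'
from h import *
s=env.get_state();print(s["tcp_pos"],yawx(),s["wrist_force"],s["ft_torque"],s["joint_pos"].round(2))
E
```

```text
clock: 14.28
tcp_pos: [0.5232, 0.0017, 0.1438]
orientation: [-0.0, -0.419, 0.908, -0.001]
wrist_force: [-5.9, -2.4, 6.2]
finger_gap: 0.0105
grip_force: 50.8
clock: 14.53
tcp_pos: [0.5231, 0.0017, 0.1436]
orientation: [-0.0, -0.339, 0.941, -0.001]
wrist_force: [-4.5, -0.9, 6.4]
finger_gap: 0.0105
grip_force: 50.8
[0.52314538 0.00172598 0.1436406 ] -140.3754819855508 [-4.53694622 -0.94404367  6.42823853] [-0.41900256  0.89599434 -0.08509992] [-0.15  0.27 -0.27  1.04 -0.   -0.84]
```

```bash
python3 -m jog '[[0,0,0,0,0],[-0.1,0,0,0,0],[-0.1,0,0,0,0],[-0.1,0,0,-0.01,0],[-0.4,0,0,-0.02,0]]'
python3 -m jog '[[-1,0,0,-0.02,-4],[-1,0,0,-0.01,-7],[-1,0,0,0,-7],[-1,0,0,0,-7],[-1,0,0,0,-7]]' | head -3
python3 -m jog '[[-1,0,0,0,-7],[-1,0,0,0,-7],[-1,0,0,0,-7],[-1,0,0,0,-7],[-1,0,0,0,-7]]' | head -3
python3 -m jog '[[-1,0,0,0,-7],[-1,0,0,0,-7],[-1,0,0,0,-7],[-1,0,0,0,-2],[-1,0,0,0,0]]'
cat >> h.py <<'E'
def nut(z=.150):
    c=cam("wrist");g=cv2.cvtColor(c["img"],cv2.COLOR_RGB2HSV)
    m=((g[...,1]>150)&((g[...,0]<8)|(g[...,0]>172))).astype(np.uint8)
    o=proj(c,[[.524,.002,.15]])[0]
    for k in cv2.findContours(cv2.morphologyEx(m,cv2.MORPH_CLOSE,np.ones((9,9))),0,1)[0]:
        if cv2.contourArea(k)<300: continue
        r=cv2.minAreaRect(k)
        if np.linalg.norm(np.array(r[0])-o)>80: continue
        q=cv2.boxPoints(r);W=onplane(c,q,z);i=max(range(4),key=lambda i:np.linalg.norm(q[i]-q[(i+1)%4]))
        d=W[(i+1)%4]-W[i];print("nut",r,W.mean(0).round(4),"wing yaw from y",((np.degrees(np.arctan2(-d[0],d[1]))+90)%180-90).round(1),np.linalg.norm(d).round(4))
    s=env.get_state();print("tcp",s["tcp_pos"].round(4),"yaw",yawx().round(1),"q6",s["joint_pos"][5].round(2))
E
python3 -c "
from h import *
nut()"
```

```text
clock: 14.95
tcp_pos: [0.522, 0.0026, 0.1707]
orientation: [-0.002, -0.341, 0.94, 0.001]
wrist_force: [-0.0, -0.3, 0.9]
finger_gap: 0.0575
grip_force: 0.0
clock: 15.37
tcp_pos: [0.5241, 0.0022, 0.2033]
orientation: [0.001, -0.589, 0.808, -0.001]
clock: 15.78
tcp_pos: [0.5239, 0.0023, 0.2029]
orientation: [-0.0, 0.805, -0.594, 0.0]
clock: 16.2
tcp_pos: [0.5239, 0.0023, 0.2028]
orientation: [-0.0, 0.906, -0.424, 0.0]
wrist_force: [0.6, -0.8, -0.0]
finger_gap: 0.0851
grip_force: 0.0
nut ((324.0, 268.5), (35.0, 118.0), 90.0) [ 5.262e-01 -3.000e-04  1.500e-01] wing yaw from y -50.1 0.0611
tcp [0.5239 0.0023 0.2027] yaw -50.2 q6 -2.41
```

```bash
python3 -m jog '[[-1,0.0005,0,0.02,0],[-1,0,0,0.02,0],[-1,0,0,0.02,0],[-1,0,0,0.006,0],[-1,0,0,0,0]]'
python3 -m jog '[[1,0,0,0,0],[1,0,0,0,0],[1,0,0,0,0],[1,0,0,0,0],[1,0,0,0,0]]' 60
python3 -m jog '[[1,0,0,0,3],[1,0,0,0.0001,6],[1,0,0,0.0001,6],[1,0,0,0.0001,6],[1,0,0,0.0001,6]]'
```

```text
clock: 16.67
tcp_pos: [0.5226, 0.0021, 0.1346]
orientation: [0.001, 0.905, -0.424, -0.002]
wrist_force: [-0.9, 0.2, -0.1]
finger_gap: 0.0855
grip_force: 0.0
clock: 17.08
tcp_pos: [0.5243, 0.0012, 0.1382]
orientation: [0.001, 0.906, -0.424, 0.001]
wrist_force: [-3.7, -1.5, 5.9]
finger_gap: 0.0608
grip_force: 64.1
clock: 17.5
tcp_pos: [0.5237, 0.0009, 0.1376]
orientation: [0.001, 0.78, -0.626, 0.001]
wrist_force: [-5.4, -2.8, 6.5]
finger_gap: 0.0608
grip_force: 64.3
```

```bash
python3 -m jog '[[1,0,0,0.0001,6],[1,0,0,0.0001,6],[1,0,0,0.0001,6],[1,0,0,0.0001,6],[1,0,0,0.0001,6]]'
python3 -m jog '[[1,0,0,0.0001,6],[1,0,0,0.0001,6],[1,0,0,0.0001,6],[1,0,0,0.0001,6],[1,0,0,0.0001,6]]'
python3 -m jog '[[1,0,0,0.0001,3],[1,0,0,0,0]]'
python3 - <<'E'
from h import *
s=env.get_state();print(s["tcp_pos"],yawx(),s["wrist_force"],s["ft_torque"])
E
python3 -m jog '[[-0.6,0,0,0,0],[-1,0,0,0,0],[-1,0,0,0,0],[-1,0,0,-0.02,0],[-1,0,0,-0.025,0]]'
python3 -m jog '[[-1,0,0,-0.02,-4],[-1,0,0,0,-7],[-0.6,0,0,0,-7],[-0.1,0,0,0,-7],[-0.1,0,0,0,-7]]' | head -3
python3 -m jog '[[-0.1,0,0,0,-7],[-0.1,0,0,0,-7],[-0.1,0,0,0,-7],[-0.1,0,0,0,-7],[-0.1,0,0,0,-7]]' | head -3
python3 -m jog '[[-0.1,0,0,0,-7],[-0.1,0,0,0,-7],[-0.1,0,0,0,-7],[-0.1,0,0,0,-2],[-0.1,0,0,0,0]]'
python3 -c "
from h import *
nut()"
```

```text
clock: 17.92
tcp_pos: [0.5231, 0.0009, 0.137]
orientation: [-0.001, -0.591, 0.806, -0.001]
wrist_force: [-5.8, -3.2, 6.3]
finger_gap: 0.0608
grip_force: 64.4
clock: 18.33
tcp_pos: [0.5226, 0.0012, 0.1364]
orientation: [-0.001, -0.362, 0.932, -0.001]
wrist_force: [-7.0, -3.3, 7.2]
finger_gap: 0.0609
grip_force: 64.5
clock: 18.5
tcp_pos: [0.5226, 0.0013, 0.1364]
orientation: [-0.001, -0.339, 0.941, -0.001]
wrist_force: [-7.8, -2.2, 7.4]
finger_gap: 0.0611
grip_force: 64.5
[0.52259279 0.00126618 0.13639547] -140.34823097496448 [-7.76016721 -2.16345106  7.39293941] [-0.49584435  1.5485293  -0.1052134 ]
clock: 18.92
tcp_pos: [0.5227, 0.0021, 0.1785]
orientation: [-0.002, -0.341, 0.94, 0.001]
wrist_force: [-0.8, 0.8, 0.7]
finger_gap: 0.0855
grip_force: 0.0
clock: 19.33
tcp_pos: [0.5246, 0.0019, 0.2002]
orientation: [0.001, -0.589, 0.808, -0.001]
clock: 19.75
tcp_pos: [0.5245, 0.0019, 0.1999]
orientation: [-0.0, 0.805, -0.594, 0.0]
clock: 20.17
tcp_pos: [0.5244, 0.0019, 0.1999]
orientation: [-0.0, 0.906, -0.424, 0.0]
wrist_force: [0.0, -0.1, -0.1]
finger_gap: 0.0472
grip_force: 0.0
nut ((324.5, 271.0), (120.0, 23.0), 90.0) [5.254e-01 5.000e-04 1.500e-01] wing yaw from y 40.5 0.0658
tcp [0.5243 0.0019 0.1998] yaw -50.2 q6 -2.41
```

```bash
python3 -m jog '[[-0.1,0,0,0.02,0],[-0.1,0,0,0.02,0],[-0.1,0,0,0.019,0],[-0.1,0,0,0,0]]'
python3 -m jog '[[1,0,0,0,0],[1,0,0,0,0],[1,0,0,0,0],[1,0,0,0,0],[1,0,0,0,0]]' 60
python3 -m jog '[[1,0,0,0.0001,4],[1,0,0,0.0001,4],[1,0,0,0.0001,4]]' |head -3
python3 -c "
from h import *
s=env.get_state();print(yawx(),s['wrist_force'],s['ft_torque'])"
python3 -m jog '[[1,0,0,0.0001,4],[1,0,0,0.0001,4]]' |head -3
python3 -c "
from h import *
s=env.get_state();print(yawx(),s['wrist_force'],s['ft_torque'])"
python3 -m jog '[[1,0,0,0.0001,4],[1,0,0,0.0001,4]]' |head -3
python3 -c "
from h import *
s=env.get_state();print(yawx(),s['wrist_force'],s['ft_torque'])"
```

```text
clock: 20.55
tcp_pos: [0.5217, 0.0022, 0.1373]
orientation: [0.001, 0.905, -0.425, -0.003]
wrist_force: [-0.5, -0.1, -0.0]
finger_gap: 0.047
grip_force: 0.0
clock: 20.97
tcp_pos: [0.5243, 0.0012, 0.1422]
orientation: [0.0, 0.906, -0.424, 0.001]
wrist_force: [-3.2, -2.4, 5.9]
finger_gap: 0.0104
grip_force: 62.3
clock: 21.22
tcp_pos: [0.5242, 0.001, 0.142]
orientation: [0.001, 0.855, -0.518, 0.001]
-62.395588140718345 [-4.56596752 -3.40434735  9.28197122] [-0.72314361  0.93110446  0.05684144]
clock: 21.38
tcp_pos: [0.524, 0.0009, 0.1419]
orientation: [0.001, 0.817, -0.576, 0.001]
-70.38940975332682 [-5.87239746 -3.14379235  9.28823661] [-0.78416113  1.1552486   0.22368491]
clock: 21.55
tcp_pos: [0.5239, 0.0009, 0.1419]
orientation: [0.001, 0.775, -0.632, 0.001]
-78.3259448801614 [-5.74390727 -5.2000086  10.99843934] [-0.95696067  1.34208389  1.1723618 ]
```

```bash
python3 -m jog '[[1,0,0,0,3],[1,0,0,0,0]]' 110 |tail -2
python3 -c "
from h import *
s=env.get_state();print(yawx(),s['wrist_force'],s['ft_torque'])"
python3 -m jog '[[1,0,0,0,3],[1,0,0,0,0]]' |tail -2
python3 -c "
from h import *
s=env.get_state();print(yawx(),s['wrist_force'],s['ft_torque'])"
python3 -m jog '[[1,0,0,0,3],[1,0,0,0,0]]' |tail -2
python3 -c "
from h import *
s=env.get_state();print(yawx(),s['wrist_force'],s['ft_torque']);nut()"
```

```text
finger_gap: 0.0093
grip_force: 119.5
-81.09025439887427 [-5.69159347 -4.30548423 12.18886299] [-1.10410594  1.3004937   1.84228925]
finger_gap: 0.0088
grip_force: 130.6
-83.99360948211884 [-7.37934678 -4.92837255 12.82405261] [-1.18892967  1.43336599  2.47721143]
finger_gap: 0.009
grip_force: 144.9
-86.91230885873199 [-7.01968851 -4.87206695 12.86461452] [-1.3386815   1.44071347  3.11062356]
nut ((322.3758544921875, 321.280029296875), (170.04283142089844, 35.30665588378906), 80.21759033203125) [ 5.248e-01 -2.000e-04  1.500e-01] wing yaw from y 12.7 0.0687
tcp [0.5238 0.001  0.1422] yaw -86.8 q6 -1.78
```

Torque rises steadily to 3.1 N m while the wings stay put relative to the world, which looks like the stop. I'll unload, back off and measure the wing angle.

```bash
python3 -m jog '[[1,0,0,0,-6],[1,0,0,0,-4],[0.5,0,0,0,0],[0,0,0,0,0],[-0.1,0,0,0,0]]' 50
python3 -m jog '[[-0.1,0,0,-0.02,0],[-0.1,0,0,-0.03,0],[-0.1,0,0,-0.015,0],[-0.1,0,0,0,0],[-0.1,0,0,0,0]]'
python3 -c "
from h import *
nut();nut(.147)"
```

```text
clock: 22.52
tcp_pos: [0.5246, 0.002, 0.1403]
orientation: [-0.001, 0.781, -0.624, 0.0]
wrist_force: [0.2, 0.4, -0.9]
finger_gap: 0.0444
grip_force: 0.0
clock: 22.93
tcp_pos: [0.5249, 0.0019, 0.2056]
orientation: [-0.001, 0.782, -0.624, 0.001]
wrist_force: [0.1, -0.6, 0.1]
finger_gap: 0.0469
grip_force: 0.0
nut ((325.7907409667969, 266.8958740234375), (118.01451110839844, 22.567607879638672), 87.39744567871094) [5.248e-01 2.000e-04 1.500e-01] wing yaw from y 15.9 0.0663
tcp [0.524  0.002  0.2045] yaw -77.2 q6 -1.94
nut ((323.9525451660156, 267.00225830078125), (118.53236389160156, 22.545881271362305), 87.27368927001953) [0.5246 0.0013 0.147 ] wing yaw from y 15.9 0.0673
tcp [0.5235 0.002  0.2038] yaw -77.2 q6 -1.94
```

```bash
python3 -m jog '[[-0.1,0,0,0.02,-1.5],[-0.1,0,0,0.02,-1.5],[-0.1,0.0002,0,0.021,0],[-0.1,0,0,0.001,0],[-0.1,0,0,0,0]]'
python3 -m jog '[[1,0,0,0,0],[1,0,0,0,0],[1,0,0,0,0],[1,0,0,0,0],[1,0,0,0,0]]' 110
python3 -c "
from h import *
s=env.get_state();print(yawx(),s['wrist_force'],s['ft_torque'])"
python3 -m jog '[[1,0,0,0,4],[1,0,0,0,4],[1,0,0,0,0],[1,0,0,0,0]]' | tail -2
python3 -c "
from h import *
s=env.get_state();print(yawx(),s['wrist_force'],s['ft_torque'])"
python3 -m jog '[[1,0,0,0,4],[1,0,0,0,4],[1,0,0,0,0],[1,0,0,0,0],[1,0,0,0,0]]' | tail -2
python3 -c "
from h import *
s=env.get_state();print(yawx(),s['wrist_force'],s['ft_torque'])"
```

```text
clock: 23.45
tcp_pos: [0.5221, 0.002, 0.1408]
orientation: [0.001, 0.798, -0.603, -0.002]
wrist_force: [-0.1, -0.6, 0.7]
finger_gap: 0.0473
grip_force: 0.0
clock: 23.87
tcp_pos: [0.5237, 0.0012, 0.1445]
orientation: [0.0, 0.798, -0.603, 0.001]
wrist_force: [-3.5, -1.3, 6.4]
finger_gap: 0.0091
grip_force: 108.7
-74.20318460632804 [-3.45246912 -1.30558323  6.3939452 ] [-0.25914135  0.82831648 -0.13384609]
finger_gap: 0.0088
grip_force: 116.5
-81.9467293025114 [-4.33815705 -2.57049325  5.74243268] [-0.53174174  0.83085251  1.90813746]
finger_gap: 0.0082
grip_force: 151.7
-89.7325190400335 [-5.59517896 -3.98785962  6.53353468] [-0.87711943  0.9805468   3.3624596 ]
```

```bash
python3 -m jog '[[1,0,0,0,-6],[1,0,0,0,-6],[0.5,0,0,0,0],[0,0,0,0,0],[-0.1,0,0,0,0]]' 50
python3 -m jog '[[-0.1,0,0,-0.02,0],[-0.1,0,0,-0.03,0],[-0.1,0,0,-0.015,0],[-0.1,0,0,0,0],[-0.1,0,0,0,0]]' | head -2
python3 -c "
from h import *
nut();nut(.147)"
```

```text
clock: 25.03
tcp_pos: [0.5246, 0.0017, 0.1434]
orientation: [-0.001, 0.775, -0.632, 0.001]
wrist_force: [-0.5, 0.8, -0.1]
finger_gap: 0.0446
grip_force: 0.0
clock: 25.45
tcp_pos: [0.525, 0.0016, 0.2088]
nut ((325.5972900390625, 265.5564270019531), (115.83648681640625, 21.957157135009766), 86.42366790771484) [5.248e-01 2.000e-04 1.500e-01] wing yaw from y 15.7 0.0661
tcp [0.5241 0.0017 0.2076] yaw -78.2 q6 -1.93
nut ((323.8674621582031, 265.73284912109375), (116.9522705078125, 22.082881927490234), 86.33221435546875) [0.5246 0.0013 0.147 ] wing yaw from y 15.8 0.0674
tcp [0.5236 0.0017 0.207 ] yaw -78.2 q6 -1.93
```

The wing angle hasn't changed after 3.4 N m (15.9° then 15.8°), so this is the hard stop. I'll retreat and do a final check.

```bash
python3 -m jog '[[-0.1,0,0,-0.03,0],[-0.1,0,0,-0.03,0],[-0.1,0.02,0,-0.02,0],[-0.1,0,0,0,0],[-0.1,0,0,0,0]]'
python3 - <<'E'
from h import *
c=cam("wrist");g=cv2.cvtColor(c["img"],cv2.COLOR_RGB2HSV)
bl=((g[...,1]>130)&(g[...,0]>95)&(g[...,0]<125)).astype(np.uint8)
for k in cv2.findContours(bl,0,1)[0]:
    if cv2.contourArea(k)>300:
        W=onplane(c,cv2.boxPoints(cv2.minAreaRect(k)),.112);d=[(np.linalg.norm(W[i]-W[(i+1)%4]),W[(i+1)%4]-W[i]) for i in range(4)];e=max(d,key=lambda t:t[0])[1]
        print("blue",W.mean(0).round(4),"yaw",np.degrees(np.arctan2(-e[0],e[1]))%180,[round(x[0],4) for x in d[:2]])
m=((g[...,1]>120)&(g[...,0]>14)&(g[...,0]<30)).astype(np.uint8)
n,l,st,ce=cv2.connectedComponentsWithStats(m)
for i in range(1,n):
    if st[i,4]>30: print("brass",onplane(c,[ce[i]],.117).round(4))
E
```

```text
clock: 25.97
tcp_pos: [0.5285, -0.0184, 0.2876]
orientation: [-0.0, 0.776, -0.631, 0.0]
wrist_force: [0.4, -0.3, -0.1]
finger_gap: 0.0467
grip_force: 0.0
blue [0.6348 0.2282 0.112 ] yaw 172.77432010565406 [np.float64(0.0616), np.float64(0.0219)]
blue [0.4831 0.1163 0.112 ] yaw 10.190821531972029 [np.float64(0.0969), np.float64(0.0656)]
blue [0.5514 0.1203 0.112 ] yaw 1.6260138493924297 [np.float64(0.1029), np.float64(0.0258)]
blue [0.8    0.1342 0.112 ] yaw 177.84209929286843 [np.float64(0.1356), np.float64(0.014)]
blue [ 0.5203 -0.0658  0.112 ] yaw 176.34093221168783 [np.float64(0.0541), np.float64(0.0289)]
brass [[ 0.515  -0.1365  0.117 ]]
brass [[ 0.5829 -0.0512  0.117 ]]
brass [[0.5335 0.0417 0.117 ]]
brass [[0.6219 0.2245 0.117 ]]
```

The bar's band is at (0.520, −0.066) with a yaw of about −3.7°, in line with the chassis and where it should be.

```bash
python3 -c "
from workcell import env
print(env.hand_in())"
```

```text
the job is handed in; nothing more can be done
None
```

The bar is on the pin with the stud at the bottom of its slot, and the wing nut is turned clockwise to its stop; I handed the job in at about 26 s, though no verdict came back.

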